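# Clamp the vial rack on the shaker and switch the shaker on

## Robot

A 6-joint arm with a two-finger parallel gripper is mounted at the origin on the work surface. World frame = base frame: x ahead of the robot, y to its left, z up, the work surface at z = 0. Lengths are in m, angles in rad, forces in N, time in s.
With the tool pointing down it reaches from about 0.375 to 0.975 m from the base axis. Payload 3.8 kg.
Tool frame: the origin (TCP) lies on the centre line of the jaws, within the pads' length; the fingertips stand 25 mm ahead of it and the grasp point (between the pads) lies 6 mm ahead of it; y points along the fingers, z is the direction in which the jaws open and shut, and the axes are right-handed (so a half turn about y gives the same grasp; the last joint's range is limited). The gripper opens to 85 mm and grips with 20 to 120 N. Pads are 22 mm wide; open, the fingers measure 114 mm over their backs; the gripper's body (76 mm by 85 mm) begins 54 mm behind the grasp point. The pads swing forward as they close: fully open they stand 13 mm farther back than shut.
Start: joints at [1.175, 0.264, 1.604, -0, 1.274, -0.037], TCP at [0.237, 0.632, 0.256] pointing down, gripper open.
Joint ranges: [-2.63, 2.63], [-0.94, 2.18], [0.31, 2.57], [-1.31, 4.45], [0, 2.66], [-2.55, 2.55]. Speed limits (rad/s): [2.57, 2.57, 3.14, 3.14, 3.14, 3.14].

## Interface

Orientations are given as a rotation vector (axis times angle).
In Python, from workcell import bot gives the robot as it stands.
- The arm moves only by the shell command python3 -m jog 'ROWS' [FORCE]. ROWS is JSON, a list of rows, each a list of 5 numbers: the shift along the world's x, y, z in mm, then the turn about the world's z in degrees, then the finger opening in mm, from 0 to 85.4. A call has exactly 10 rows; each row is the pose to reach, as a shift and turn from the pose commanded when the call began; what a row does not reach only later rows make up. A row lasts 1/8 s, in which the tool goes at most 62.5 mm and 10.7 degrees, less where a joint would pass 70% of its speed; a pose out of reach is approached as far as the arm can. A call with a gripper value outside its range is refused whole. The fingers move at their own pace and stop on an object; FORCE is the grip in N (left out, the last holds). Time passes only in rows, so rows that repeat a pose let the fingers close, or fill a call up. It gives the time, the measured TCP pose, the force and the opening at its end, in the units of the state.
- bot.read_state(): the state, without advancing time (a new reading comes with each control period).
- bot.read_camera(name): name is "scene" or "top" or "wrist"; returns a dict with "pixels" (420x560x3 uint8, red, green, blue), "fx", "fy", "cx", "cy" (pixels), "R" (3x3) and "t" (3): a world point X has camera coordinates R X + t. Camera axes: x right, y down, z forward; pixel columns grow to the right and rows downward; lengths in m; the calibration is good to about 2 mm. A picture is of the moment at which its call begins. There is no depth.
- bot.finish_job(): hands the job in, once; it reports no verdict.
The state is a dict: "time": time; "q": joint angles; "joint_vel": joint speeds; "joint_torque": joint torques, N m; "tool_pos": TCP position; "tcp_rot": TCP orientation; "wrist_force": force on the tool from outside, world axes, zero at the start; "torque": the same for the moment, N m; "width": opening from 0.0 (shut) to 1.0 (fully open).
Only numpy, scipy, OpenCV 4.12 (cv2) and the standard library are available. Lean on these libraries where they do the work, as an engineer would, in place of code of your own. Each camera call takes 0.05 s, during which the arm holds its last target.

## Task

Get the shaker running with its rack of vials: push the purple vial rack away from you along the shaker's deck until it sits fully home against the black stop, then push the red-knobbed clamp lever over to its far position so it snaps shut on the rack, then push the green toggle on the shaker's switch box over to its far position. Only push: do not pick up or lift the rack or anything else, leave the yellow toggle alone, and leave the loose things on the bench where they are.

Things in the scene. Friction and masses are not known exactly. Their poses are not given: they have to be found in the camera images.
- shaker: Laboratory shaker, fixed: white housing 280 (x) x 300 (y) mm, aluminium deck with its top 70 mm above the bench. Origin on the bench under the centre; x points away from the robot (give or take its yaw), z up. Two guide rails 8 mm high run along x, inner faces at y = -79 and +79 mm; a black stop closes their far end. The deck is level and open on the near side, out to x = -125 mm.
- stop_face (a point): Point on the near face of the black stop (12 mm thick, 170 mm wide, 30 mm above the deck), at deck height, midway between the rails: x = 90, y = 0, z = 70 mm in the shaker's frame; axes as the shaker's.
- rack: Loose purple rack of vials with blue and lime caps, about 0.45 kg, on the deck between the rails (4 mm play a side). Origin under its centre, axes as the shaker's. Flange 100 (x) x 150 x 8 mm, block 100 x 104 mm up to 36 mm, cap tops 65 mm above its underside. Flat near face at x = -50 mm. Starts 30 to 60 mm short of the stop; home, its origin is 50 mm before the stop face. Slides at 2 to 7 N.
- clamp (a joint): Clamp lever's angle in rad: 0 open (leans towards the robot, -x of the shaker), 1.2 shut (leans away, +x, its hold-down finger just above the rack's flange). Upright at 0.6. Over-centre spring: it is stable only at the two ends. About 3 N at the knob flips it; past 0.6 it snaps over by itself.
- clamp_ball (a point): Centre of the red ball (26 mm diameter) on the end of the clamp lever; steel shaft of 10 mm diameter, 75 mm from hinge axis to ball centre.
- clamp_hinge (a point): Point on the clamp lever's hinge axis, in the lever's plane: x = 0, y = 107.5, z = 92 mm in the shaker's frame; the axis runs along the shaker's y. The lever swings in the shaker's x-z plane between two grey cheeks that reach up to 8 mm above the axis.
- run_box: The shaker's switch box, fixed: white, 110 (x) x 70 (y) x 45 mm, green-knobbed toggle on top, green lamp at its far end. Origin on the bench under its centre; x away from the robot. The toggle's hinge axis runs along the box's y, 47 mm above the origin. It stands to the right of the shaker, nearer to it or farther than the like yellow one.
- run (a joint): Green toggle's angle in rad: 0 off (leans to -x of its box, towards the robot), 1.2 on (leans to +x, away). Upright at 0.6. Over-centre spring: it is stable only at the two ends; about 2.5 N at the knob flips it, and past 0.6 it snaps over by itself.
- run_ball (a point): Centre of the green ball (20 mm diameter) on the toggle, 50 mm from its hinge axis; shaft 8 mm diameter.
- heat_box: The like switch box of the block heater, with a yellow toggle and lamp. Same size and frame. Not to be switched.
- heat (a joint): Yellow toggle's angle in rad: 0 off (as it starts), 1.2 on. It must stay off.
- heat_ball (a point): Centre of the yellow ball (20 mm diameter) on the heater's toggle, 50 mm from its hinge axis.
- cup: Clear plastic specimen cup, 68 mm diameter, 75 mm high, loose; origin under its centre. Bystander.
- vial_a: Loose glass vial with blue cap, 30 mm diameter, 75 mm high, upright; origin under its centre. Bystander.
- vial_b: Loose glass vial with lime cap, 30 mm diameter, 75 mm high, upright; origin under its centre. Bystander.
- cap_a: Loose lime cap, 34 mm diameter, 14 mm high; origin under its centre. Bystander.
- cap_b: Loose purple cap, 34 mm diameter, 14 mm high; origin under its centre. Bystander.
- spatula: Spatula about 180 mm long lying on the bench, along its own x. Bystander.
- pencil: Orange mechanical pencil, 130 mm long, lying on the bench along its own x; origin near its middle. Bystander.
Not all that is in view belongs to the job. Leave any brown look-alike of the run_box alone.

How it is judged:
On the way, in this order (a step that is already met when the one before it is completed fails the run):
1. the rack is home against the stop, the clamp still open (x of rack in the frame of stop_face above -0.054 m and z of rack in the frame of stop_face below 0.006 m and angle between the x axis of rack and the x axis of shaker, either way round below 0.06 rad), for 0.2 s.
2. the clamp lever has snapped shut (value of joint clamp above 1.1 rad), for 0.2 s.
3. the green toggle has snapped on (value of joint run above 1.1 rad), for 0.2 s.
At the end, for the whole second after the job is handed in: The rack stands flat on the deck within 4 mm of the stop and square to it (0.06 rad), at rest; clamp lever beyond 1.1 rad (shut), green toggle beyond 1.1 rad (on), yellow toggle below 0.1 rad (off) (all of step 1 and value of joint each of clamp, run above 1.1 rad and value of joint heat below 0.1 rad and linear speed of rack below 0.01 m/s); the robot touches nothing.
It fails at once if the rack is lifted or tipped (8 mm off the deck, or 0.15 rad) (z of rack in the frame of shaker above 0.078 m or angle between rack's own z axis and vertical above 0.15 rad).
It fails at once if the yellow toggle is moved by 0.4 rad or more (value of joint heat above 0.4 rad).
It fails at once if a loose bystander is moved by more than 25 mm (distance of any of cup, vial_a, vial_b, cap_a, cap_b, spatula, pencil from where it was at the start of the episode above 0.025 m).
It also fails if it takes over 51 s, if anything falls off the work surface, if the arm or the gripper's body presses on something with over 40 N, if the wrist force passes 120 N, or if a joint passes its speed limit or range.

## Working session

There is one attempt and no reset: what is moved stays moved. The work goes in short steps, Python scripts to look and compute and a shell command to move; the robot and the scene stay as the last step left them, time stands still between calls to the robot, and variables do not carry over. Pictures are saved under pics/ and viewed, and the job is handed in when it is done.

```bash
mkdir -p pics; ls
cat > h.py <<'E'
import numpy as np,cv2
from workcell import bot
def cam(n,save=None):
    c=bot.read_camera(n)
    c['R']=np.array(c['R']);c['t']=np.array(c['t'])
    if save: cv2.imwrite('pics/'+save,cv2.cvtColor(c['pixels'],cv2.COLOR_RGB2BGR))
    return c
def ray(c,u,v):
    d=c['R'].T@np.array([(u-c['cx'])/c['fx'],(v-c['cy'])/c['fy'],1.]);return -c['R'].T@c['t'],d/np.linalg.norm(d)
def onz(c,u,v,z):
    o,d=ray(c,u,v);return o+d*(z-o[2])/d[2]
def proj(c,X):
    p=c['R']@np.array(X)+c['t'];return c['fx']*p[0]/p[2]+c['cx'],c['fy']*p[1]/p[2]+c['cy']
def tri(rs):
    A=np.zeros((3,3));b=np.zeros(3)
    for o,d in rs:
        P=np.eye(3)-np.outer(d,d);A+=P;b+=P@o
    X=np.linalg.solve(A,b)
    return X,[np.linalg.norm((np.eye(3)-np.outer(d,d))@(X-o)) for o,d in rs]
E
python3 - <<'E'
from h import *
for n in ['scene','top','wrist']:
    c=cam(n,n+'0.png');print(n,c['fx'],(-c['R'].T@c['t']).round(3))
s=bot.read_state();print(s['time'],s['tool_pos'],s['tcp_rot'],s['wrist_force'],s['width'])
E
```

```text
pics
scene 474.18326402801114 [1.053 0.669 1.146]
top 519.5730311513688 [ 0.371 -0.003  1.829]
wrist 308.3776626210754 [0.163 0.659 0.374]
0.15 [0.23683402 0.63154253 0.25523703] [-1.55411675  0.28192557 -0.28129203] [ 0.59357567 -0.36979443  0.01807269] 1.0011032023802962
```

View pics/scene0.png

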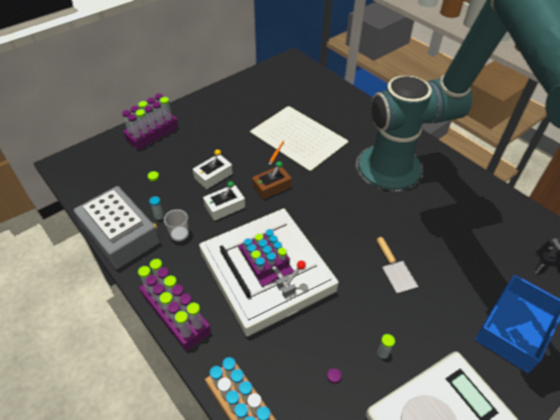

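View pics/top0.png

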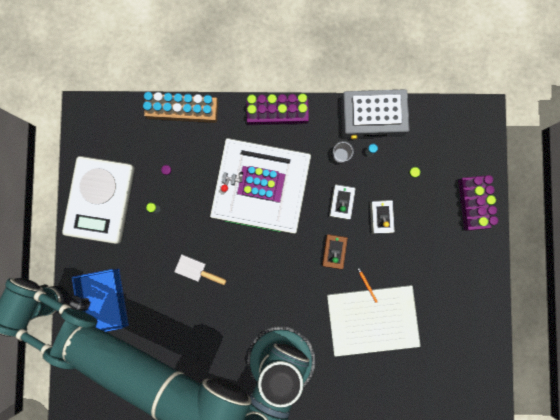

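View pics/wrist0.png

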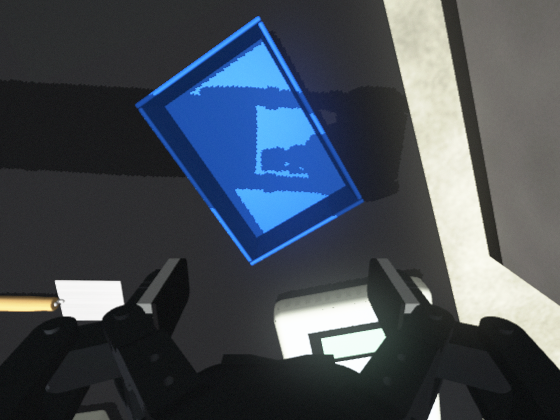

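Top view: the shaker is at (262,186). The three boxes are white/green at (343,202), white/yellow at (383,217) and brown/green at (335,252). The run box should be the white one with the green knob. I'll confirm it enlarged and measure.

Run:
```python
from h import *
a=cv2.imread('pics/top0.png');b=cv2.imread('pics/scene0.png')
x=cv2.resize(a[130:280,200:410],None,fx=3.8,fy=3.8,interpolation=cv2.INTER_CUBIC);cv2.imwrite('pics/c1.png',x)
x=cv2.resize(b[140:335,180:350],None,fx=3,fy=3,interpolation=cv2.INTER_CUBIC);cv2.imwrite('pics/c2.png',x)
```

```text
(no output)
```

View pics/c1.png

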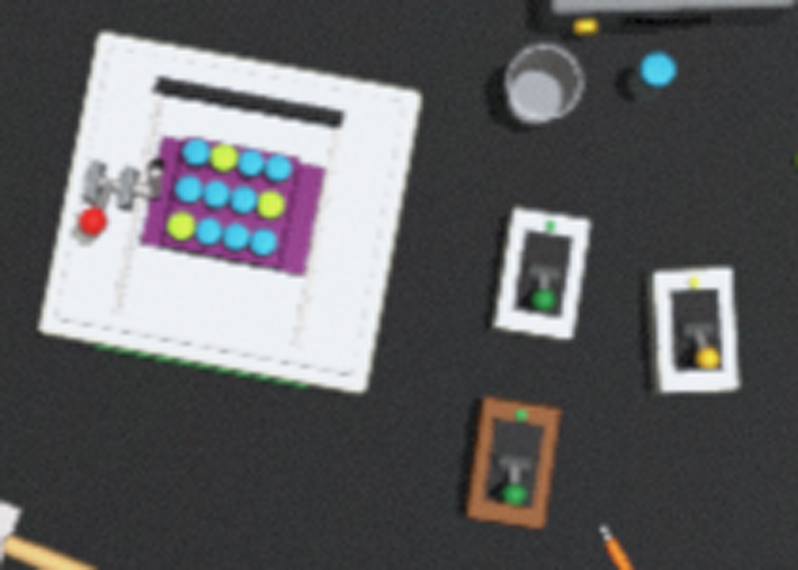

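View pics/c2.png

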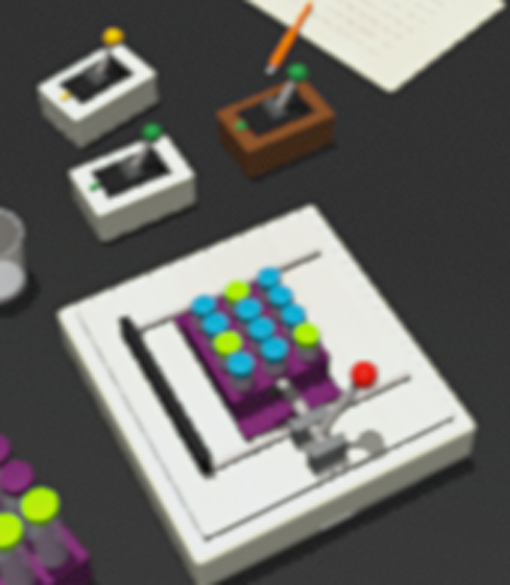

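The crop confirms it: the white body with the green knob at crop (543,298) and a green lamp is the run box. Yellow at (707,357) is the heater, and the brown one at (515,495) is the decoy.

```bash
cat >> h.py <<'E'
def comps(c,lo,hi,mn=8):
    h=cv2.cvtColor(c['pixels'],cv2.COLOR_RGB2HSV)
    m=cv2.inRange(h,np.array(lo),np.array(hi))
    n,l,s,ce=cv2.connectedComponentsWithStats(m)
    return [(s[i,4],ce[i].round(1)) for i in range(1,n) if s[i,4]>=mn],l,m
E
python3 - <<'E'
from h import *
T=cam('top');S=cam('scene')
for nm,lo,hi in [('red',(0,150,90),(6,255,255)),('green',(50,100,40),(80,255,255)),('yel',(19,150,120),(28,255,255)),]:
    print(nm)
    for n,c in (('T',T),('S',S)): print(n,[(int(a),p.tolist()) for a,p in comps(c,lo,hi)[0]])
# housing outline
g=cv2.cvtColor(T['pixels'],cv2.COLOR_RGB2HSV)
m=cv2.inRange(g,np.array((0,0,150)),np.array((180,40,255)))
cs,_=cv2.findContours(m,cv2.RETR_EXTERNAL,cv2.CHAIN_APPROX_NONE)
for c in cs:
    a=cv2.contourArea(c)
    if a<300: continue
    (cx,cy),wh,an=cv2.minAreaRect(c)
    if not(200<cx<410 and 130<cy<300): continue
    z=.07 if a>3000 else .045
    bp=np.array([onz(T,*p,z)[:2] for p in cv2.boxPoints(((cx,cy),wh,an))])
    e=bp-np.roll(bp,1,0);print(a,cx,cy,bp.mean(0).round(4),np.linalg.norm(e,axis=1).round(3),np.degrees(np.arctan2(e[:,1],e[:,0])).round(1))
# stop, purple
for nm,lo,hi,z in [('stop',(0,0,0),(180,255,60),.1),('purple',(135,60,60),(165,255,255),.078)]:
    m=cv2.inRange(g,np.array(lo),np.array(hi)); k=np.zeros_like(m);k[145:225,228:300]=255
    if nm=='stop': k[165:]=0
    m&=k
    cs,_=cv2.findContours(m,cv2.RETR_EXTERNAL,cv2.CHAIN_APPROX_NONE)
    for c in sorted(cs,key=cv2.contourArea)[-3:]:
        r=cv2.minAreaRect(c)
        bp=np.array([onz(T,*p,z)[:2] for p in cv2.boxPoints(r)])
        e=bp-np.roll(bp,1,0);print(nm,r,bp.round(4).tolist(),np.linalg.norm(e,axis=1).round(3),np.degrees(np.arctan2(e[:,1],e[:,0])).round(1))
E
```

```text
red
T [(34, [223.9, 187.6])]
S [(49, [300.9, 264.4])]
green
T [(31, [342.5, 208.4]), (28, [334.9, 259.5])]
S [(34, [278.9, 163.5]), (32, [230.2, 183.4]), (8, [260.4, 181.2])]
yel
T [(21, [353.6, 136.4]), (25, [385.8, 223.8])]
S [(31, [217.0, 151.5])]
617.5 382.70001220703125 216.39999389648438 [ 0.4984 -0.3443] [0.111 0.071 0.111 0.071] [   3.   -86.2 -177.1   93.8]
608.5 342.4270324707031 201.46217346191406 [ 0.5489 -0.206 ] [0.071 0.111 0.071 0.11 ] [ 81.5  -8.9 -98.6 170.9]
6889.5 260.25604248046875 185.4059295654297 [0.6   0.077] [0.298 0.278 0.301 0.277] [  79.7   -9.7 -100.5  169.6]
59879.0 279.49993896484375 142.49996948242188 [0.7589 0.0157] [1.877 0.997 1.962 0.99 ] [ 90.5   3.  -89.7 178. ]
stop ((287.5, 161.0), (2.0, 1.0), 90.0) [[0.682, -0.0135], [0.682, -0.0169], [0.6752, -0.0169], [0.6752, -0.0136]] [0.007 0.003 0.007 0.003] [   0.4  -89.6 -179.6   90.4]
stop ((285.5, 147.5), (5.0, 27.0), 90.0) [[0.7328, 0.0375], [0.7334, -0.0536], [0.7163, -0.0537], [0.7157, 0.0373]] [0.017 0.091 0.017 0.091] [   0.6  -89.6 -179.7   90.4]
stop ((263.5113525390625, 156.43963623046875), (43.92210006713867, 2.5186097621917725), 10.619654655456543) [[0.7025, 0.1393], [0.711, 0.1379], [0.6845, -0.0079], [0.6761, -0.0064]] [0.148 0.009 0.148 0.009] [  79.7   -9.7 -100.3  169.9]
purple ((263.0, 169.0), (0.0, 0.0), 0.0) [[0.6544, 0.0678], [0.6544, 0.0678], [0.6544, 0.0678], [0.6544, 0.0678]] [0. 0. 0. 0.] [0. 0. 0. 0.]
purple ((255.0, 167.5), (1.0, 0.0), -90.0) [[0.6576, 0.0951], [0.6576, 0.0951], [0.661, 0.0951], [0.661, 0.0951]] [0.003 0.    0.003 0.   ] [-179.3    0.     0.7    0. ]
purple ((260.90386962890625, 182.98077392578125), (43.34166717529297, 29.809656143188477), 11.309932708740234) [[0.5703, 0.156], [0.6706, 0.1376], [0.6425, -0.0074], [0.5425, 0.0116]] [0.147 0.102 0.148 0.102] [  79.1  -10.4 -101.   169.2]
```

Run:
```python
from h import *
from scipy.spatial.transform import Rotation as Ro
T=cam('top');S=cam('scene')
for n,a,b in [('red',(223.9,187.6),(300.9,264.4)),('green',(342.5,208.4),(230.2,183.4)),('yel',(385.8,223.8),(217,151.5))]:
    X,e=tri([ray(T,*a),ray(S,*b)]);print(n,X.round(4),np.round(e,4))
y=np.radians(-10);R=Ro.from_euler('z',y).as_matrix();o=np.array([.6,.077,0])
print('ball pred',o+R@[-.0424,.1075,.154]);print('stop pred',o+R@[.096,0,.1])
Rb=Ro.from_euler('z',np.radians(-8.8)).as_matrix();print('run pred',np.array([.5489,-.206,0])+Rb@[-.0282,0,.0883])
print('rack face',o+R@[-.043,0,.0])
s=bot.read_state();print(Ro.from_rotvec(s['tcp_rot']).as_matrix().round(3),s['time'])
```

```text
red [0.5801 0.1911 0.1536] [0. 0.]
green [ 0.5213 -0.2014  0.09  ] [0.0006 0.0006]
yel [ 0.4707 -0.3461  0.0903] [0.0005 0.0005]
ball pred [0.57691133 0.19022952 0.154     ]
stop pred [0.69454154 0.06032977 0.1       ]
run pred [ 0.52103196 -0.2016858   0.0883    ]
rack face [0.55765327 0.08446687 0.        ]
[[ 0.936 -0.     0.351]
 [-0.351 -0.001  0.936]
 [-0.    -1.    -0.001]] 0.35
```

```bash
python3 -m jog '[[20,-40,0,0,60],[55,-100,0,2,40],[85,-160,0,3,40],[115,-220,0,4,40],[145,-280,0,6,40],[175,-340,0,7,40],[205,-400,0,8,40],[235,-450,0,9,40],[255,-490,0,10.6,40],[265,-510,0,10.6,40]]' 30
```

```text
time: 1.6
tool_pos: [0.5031, 0.1192, 0.2566]
tcp_rot: [-1.567, 0.138, -0.139]
wrist_force: [-1.1, -0.5, 0.4]
width: 0.47
```

```bash
python3 -m jog '[[5,-14,-5,0,40],[10,-28,-20,0,40],[10,-28,-45,0,40],[10,-28,-70,0,40],[10,-28,-95,0,40],[10,-28,-115,0,40],[10,-28,-130,0,40],[10,-28,-140,0,40],[10,-28,-145,0,40],[10,-28,-145,0,40]]'
python3 - <<'E'
from h import *
T=cam('top','t1.png');S=cam('scene','s1.png')
a=T['pixels'][130:280,200:410][...,::-1];b=S['pixels'][140:335,180:350][...,::-1]
x=np.hstack([cv2.resize(a,(448,320)),cv2.resize(b,(279,320))]);cv2.imwrite('pics/c3.png',x)
print(bot.read_state()['wrist_force'])
E
```

```text
time: 2.85
tool_pos: [0.5121, 0.0941, 0.1113]
tcp_rot: [-1.566, 0.136, -0.136]
wrist_force: [-0.7, -0.3, -0.6]
width: 0.468
[ 0.14305828 -0.48759917 -1.1033449 ]
```

View pics/c3.png

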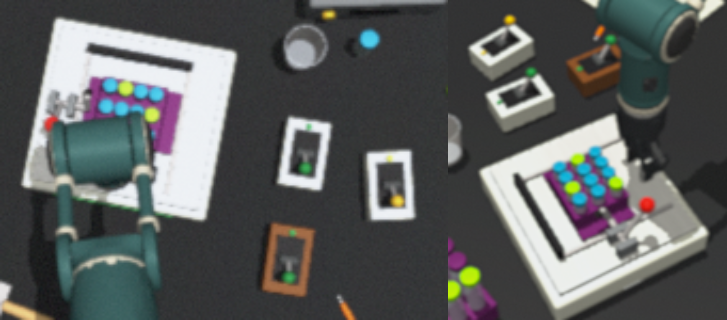

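The crop shows the fingers standing on the deck just short of the rack's near face, about 35 mm away. I'll push in stages and watch the force.

```bash
python3 -m jog '[[8,-1.4,0,0,40],[16,-2.8,0,0,40],[23,-4,0,0,40],[28,-5,0,0,40],[33,-5.8,0,0,40],[38,-6.7,0,0,40],[43,-7.6,0,0,40],[48,-8.5,0,0,40],[53,-9.3,0,0,40],[57,-10,0,0,40]]'
```

```text
time: 4.2
tool_pos: [0.5693, 0.0839, 0.1109]
tcp_rot: [-1.567, 0.137, -0.136]
wrist_force: [-2.3, 1.1, -0.3]
width: 0.465
```

```bash
python3 -m jog '[[2,-0.4,0,0,40],[4,-0.7,0,0,40],[5,-0.9,0,0,40],[6,-1,0,0,40],[7,-1.2,0,0,40],[8,-1.4,0,0,40],[8,-1.4,0,0,40],[8,-1.4,0,0,40],[8,-1.4,0,0,40],[8,-1.4,0,0,40]]'
python3 - <<'E'
from h import *
T=cam('top','t2.png');S=cam('scene','s2.png')
a=T['pixels'][135:235,200:320][...,::-1];b=S['pixels'][205:335,190:345][...,::-1]
x=np.hstack([cv2.resize(a,(384,320)),cv2.resize(b,(382,320))]);cv2.imwrite('pics/c4.png',x)
E
```

```text
time: 5.45
tool_pos: [0.5772, 0.0826, 0.1114]
tcp_rot: [-1.566, 0.136, -0.137]
wrist_force: [-1.0, 0.5, -0.9]
width: 0.47
```

View pics/c4.png

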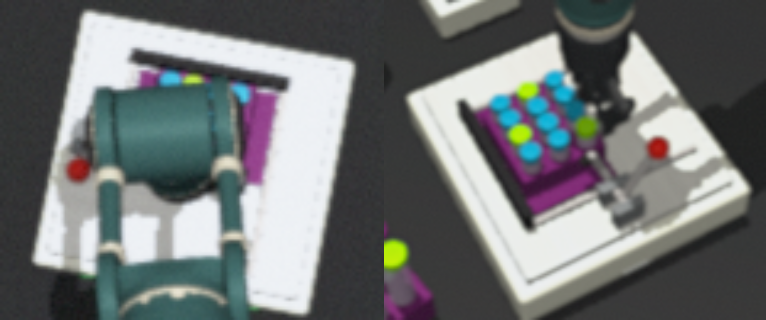

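The rack is now close to the stop, with a gap of a few mm still showing beside the black bar. I'll push until the force rises.

```bash
python3 -m jog '[[1,-0.2,0,0,40],[2,-0.4,0,0,40],[3,-0.5,0,0,40],[4,-0.7,0,0,40],[5,-0.9,0,0,40],[5,-0.9,0,0,40],[5,-0.9,0,0,40],[5,-0.9,0,0,40],[5,-0.9,0,0,40],[5,-0.9,0,0,40]]'
```

```text
time: 6.8
tool_pos: [0.5818, 0.0818, 0.1114]
tcp_rot: [-1.566, 0.137, -0.136]
wrist_force: [-6.2, 1.0, 3.5]
width: 0.468
```

```bash
python3 -m jog '[[1,-0.2,0,0,40],[1.5,-0.3,0,0,40],[2,-0.4,0,0,40],[2.5,-0.4,0,0,40],[3,-0.5,0,0,40],[3,-0.5,0,0,40],[3,-0.5,0,0,40],[3,-0.5,0,0,40],[3,-0.5,0,0,40],[3,-0.5,0,0,40]]'
```

```text
time: 8.05
tool_pos: [0.582, 0.0819, 0.1114]
tcp_rot: [-1.566, 0.142, -0.131]
wrist_force: [-13.4, 3.6, 10.0]
width: 0.47
```

The tool is blocked: the force rose to 13 N with no motion. I'll back off, rise and look.

```bash
python3 -m jog '[[-6,1,0,0,40],[-20,3.5,0,0,40],[-40,7,0,0,20],[-55,10,20,0,0],[-60,10,60,0,0],[-60,10,100,0,0],[-80,20,140,0,0],[-110,35,145,0,0],[-130,50,145,0,0],[-130,50,145,0,0]]'
python3 - <<'E'
from h import *
T=cam('top','t3.png');S=cam('scene','s3.png')
a=T['pixels'][135:235,200:320][...,::-1];b=S['pixels'][205:335,190:345][...,::-1]
x=np.hstack([cv2.resize(a,(384,320)),cv2.resize(b,(382,320))]);cv2.imwrite('pics/c5.png',x)
g=cv2.cvtColor(T['pixels'],cv2.COLOR_RGB2HSV)
m=cv2.inRange(g,np.array((135,60,60)),np.array((165,255,255)));k=np.zeros_like(m);k[145:225,228:300]=255;m&=k
cs,_=cv2.findContours(m,cv2.RETR_EXTERNAL,cv2.CHAIN_APPROX_NONE);c=max(cs,key=cv2.contourArea);r=cv2.minAreaRect(c)
bp=np.array([onz(T,*p,.078)[:2] for p in cv2.boxPoints(r)]);e=bp-np.roll(bp,1,0)
ctr=bp.mean(0);d=ctr-[.6,.077];print(ctr,d@[.985,-.174],d@[.174,.985],np.linalg.norm(e,axis=1),np.degrees(np.arctan2(e[:,1],e[:,0])).round(1))
print(bot.read_state()['wrist_force'],bot.read_state()['tool_pos'])
E
```

```text
time: 9.3
tool_pos: [0.4541, 0.1318, 0.2565]
tcp_rot: [-1.566, 0.134, -0.136]
wrist_force: [0.5, 0.3, -0.3]
width: 0.001
[0.64369942 0.06865359] 0.04449620288305564 -0.0006175188872996538 [0.14655087 0.10377098 0.14721798 0.10358833] [  79.8   -9.7 -100.3  169.9]
[ 1.1679897   0.09122064 -0.379111  ] [0.45530754 0.13108393 0.25636053]
```

View pics/c5.png

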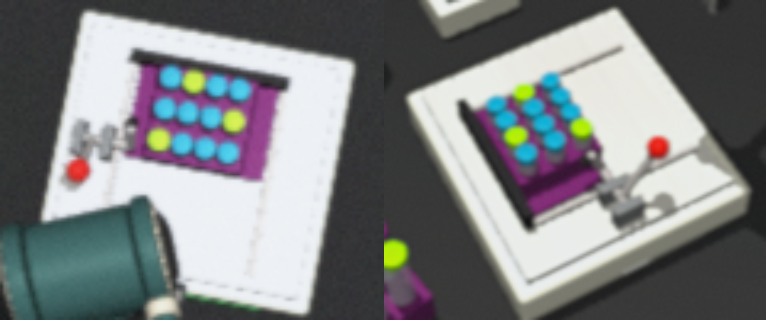

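The rack is flush against the stop and square (yaw −10°, same as the shaker), and the clamp is still open, with its red ball at crop (77,170). Next is the clamp.

```bash
python3 -m jog '[[15,20,0,0,0],[35,40,0,0,0],[55,60,0,0,0],[70,67,-10,0,0],[78,67,-30,0,0],[78,67,-50,0,0],[78,67,-70,0,0],[78,67,-85,0,0],[78,67,-93,0,0],[78,67,-93,0,0]]'
python3 - <<'E'
from h import *
T=cam('top','t4.png');S=cam('scene','s4.png')
a=T['pixels'][135:235,200:320][...,::-1];b=S['pixels'][205:335,190:345][...,::-1]
x=np.hstack([cv2.resize(a,(384,320)),cv2.resize(b,(382,320))]);cv2.imwrite('pics/c6.png',x)
E
```

```text
time: 10.65
tool_pos: [0.5326, 0.1981, 0.1627]
tcp_rot: [-1.567, 0.137, -0.136]
wrist_force: [-0.6, -0.5, 0.1]
width: 0.003
```

View pics/c6.png

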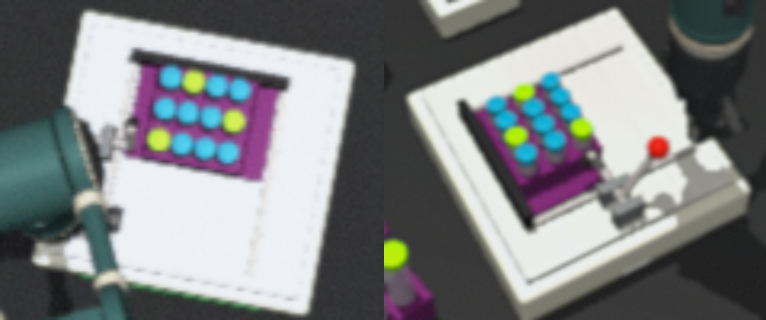

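The fingers are behind the ball, so I'll push about 76 mm.

```bash
python3 -m jog '[[9,-1.6,0,0,0],[18,-3.2,0,0,0],[26,-4.6,0,0,0],[34,-6,0,0,0],[42,-7.4,0,0,0],[50,-8.8,0,0,0],[58,-10.2,0,0,0],[66,-11.6,0,0,0],[72,-12.7,0,0,0],[75,-13.2,0,0,0]]'
python3 - <<'E'
from h import *
S=cam('scene','s5.png');T=cam('top')
print(comps(S,(0,150,90),(6,255,255))[0],comps(T,(0,150,90),(6,255,255))[0])
cv2.imwrite('pics/c7.png',cv2.resize(S['pixels'][205:335,190:345][...,::-1],None,fx=4,fy=4))
E
```

```text
time: 12.0
tool_pos: [0.6086, 0.1849, 0.1632]
tcp_rot: [-1.566, 0.136, -0.137]
wrist_force: [-0.4, -0.0, -0.3]
width: 0.004
[(np.int32(65), array([271. , 278.1]))] []
```

View pics/c7.png

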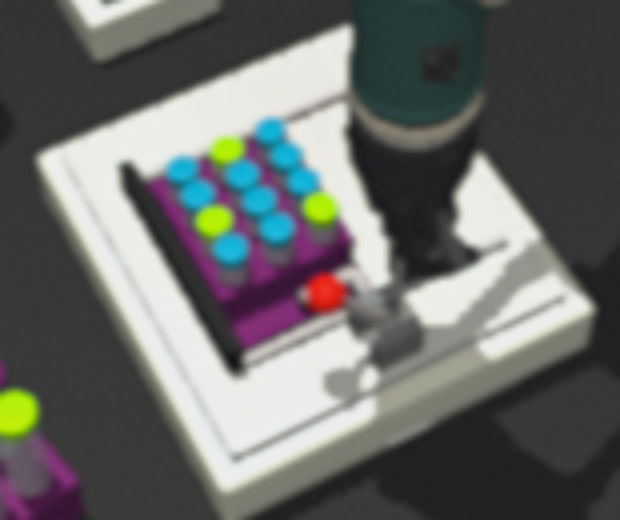

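The ball has swung over to crop (325,292), leaning away. I'll back off, rise, move toward the green toggle and verify from the ball's position.

```bash
python3 -m jog '[[-12,2,10,0,0],[-35,6,40,0,0],[-55,0,75,0,0],[-75,-40,95,0,0],[-90,-95,95,0,0],[-105,-150,95,0,0],[-120,-205,95,0,0],[-132,-260,95,0,0],[-132,-315,95,0,0],[-132,-360,95,1,0]]'
python3 - <<'E'
from h import *
T=cam('top','t6.png');S=cam('scene','s6.png')
r=[comps(c,(0,150,90),(6,255,255))[0] for c in (T,S)];print(r)
X,e=tri([ray(T,*r[0][0][1]),ray(S,*r[1][0][1])]);d=X-[.6,.077,.092]
lx=d@[.985,-.174,0];print(X,e,'angle',.6+np.arctan2(lx,d[2]))
a=T['pixels'][130:280,200:410][...,::-1];cv2.imwrite('pics/c8.png',cv2.resize(a,None,fx=3.5,fy=3.5))
E
```

```text
time: 13.35
tool_pos: [0.475, -0.1763, 0.2593]
tcp_rot: [-1.568, 0.122, -0.124]
wrist_force: [0.4, -0.2, 0.8]
width: 0.002
[[(np.int32(30), array([229.2, 162.4]))], [(np.int32(66), array([271. , 278.1]))]]
[0.66319895 0.17513474 0.15334699] [np.float64(0.0002137104827586157), np.float64(0.00021371048275851034)] angle 1.234735918597861
```

View pics/c8.png

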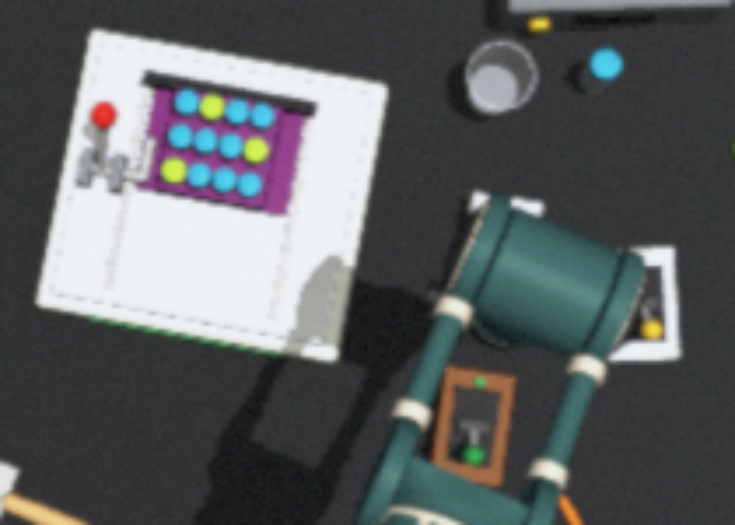

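The clamp measures shut (about 1.2 rad) and the rack is still home. Next I'll descend behind the green toggle.

```bash
python3 -m jog '[[5,-12,0,0,0],[10,-21,-10,0,0],[10,-21,-30,0,0],[10,-21,-55,0,0],[10,-21,-80,0,0],[10,-21,-105,0,0],[10,-21,-130,0,0],[10,-21,-148,0,0],[10,-21,-158,0,0],[10,-21,-158,0,0]]'
python3 - <<'E'
from h import *
S=cam('scene','s7.png')
cv2.imwrite('pics/c9.png',cv2.resize(S['pixels'][130:250,170:330][...,::-1],None,fx=4,fy=4))
E
```

```text
time: 14.7
tool_pos: [0.4857, -0.1956, 0.0996]
tcp_rot: [-1.567, 0.123, -0.121]
wrist_force: [-0.0, -0.2, 0.3]
width: 0.002
```

View pics/c9.png

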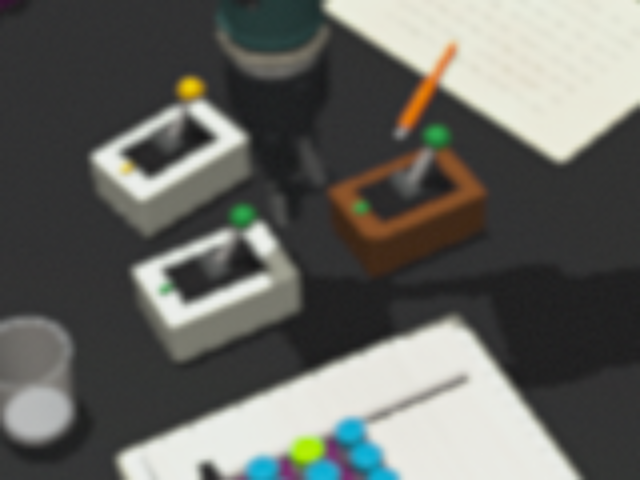

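```bash
python3 -m jog '[[6,-1,0,0,0],[12,-1.8,0,0,0],[18,-2.8,0,0,0],[24,-3.7,0,0,0],[30,-4.6,0,0,0],[36,-5.6,0,0,0],[42,-6.5,0,0,0],[48,-7.4,0,0,0],[53,-8.2,0,0,0],[54,-8.3,0,0,0]]'
python3 - <<'E'
from h import *
S=cam('scene','s8.png')
cv2.imwrite('pics/c10.png',cv2.resize(S['pixels'][130:250,170:330][...,::-1],None,fx=4,fy=4))
E
```

```text
time: 16.0
tool_pos: [0.5406, -0.2044, 0.1003]
tcp_rot: [-1.567, 0.122, -0.123]
wrist_force: [0.4, -0.2, 0.4]
width: -0.003
```

View pics/c10.png

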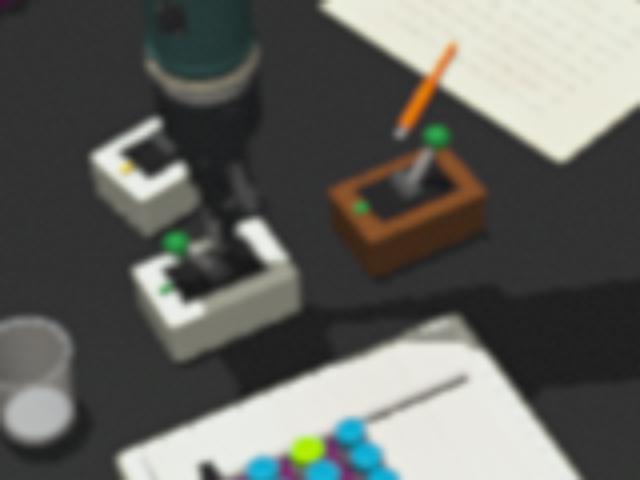

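The green toggle has flipped over, with its ball now at crop (175,242). I'll retreat back and up, then move clear for final checks.

```bash
python3 -m jog '[[-8,1,5,0,0],[-22,3,20,0,0],[-30,4,50,0,0],[-30,4,85,0,0],[-35,15,120,0,0],[-50,45,150,0,0],[-70,85,160,0,0],[-85,125,160,0,0],[-90,150,160,0,0],[-90,150,160,0,0]]'
python3 - <<'E'
from h import *
T=cam('top','t9.png');S=cam('scene','s9.png')
for nm,lo,hi in [('red',(0,150,90),(6,255,255)),('green',(50,100,40),(80,255,255)),('yel',(19,150,120),(28,255,255)),]:
    print(nm,[[p.tolist() for a,p in comps(c,lo,hi)[0]] for c in (T,S)])
a=T['pixels'][130:280,200:410][...,::-1];cv2.imwrite('pics/c11.png',cv2.resize(a,None,fx=3.5,fy=3.5))
b=S['pixels'][130:340,160:350][...,::-1];cv2.imwrite('pics/c12.png',cv2.resize(b,None,fx=2.8,fy=2.8))
s=bot.read_state();print(s['wrist_force'],s['time'])
E
```

```text
time: 17.3
tool_pos: [0.449, -0.0531, 0.2605]
tcp_rot: [-1.567, 0.12, -0.121]
wrist_force: [0.5, -0.6, -0.0]
width: 0.001
red [[[229.2, 162.5]], [[271.1, 278.1]]]
green [[[344.9, 192.0], [334.9, 259.5]], [[260.4, 181.2], [213.2, 189.9]]]
yel [[[353.6, 136.4], [385.8, 223.8]], [[217.0, 151.5]]]
[-0.35764992 -0.10966182 -0.34164909] 17.4
```

View pics/c11.png

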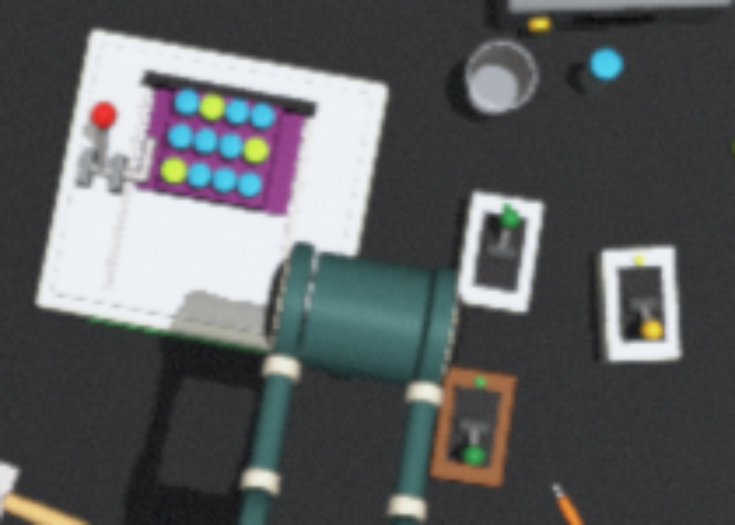

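View pics/c12.png

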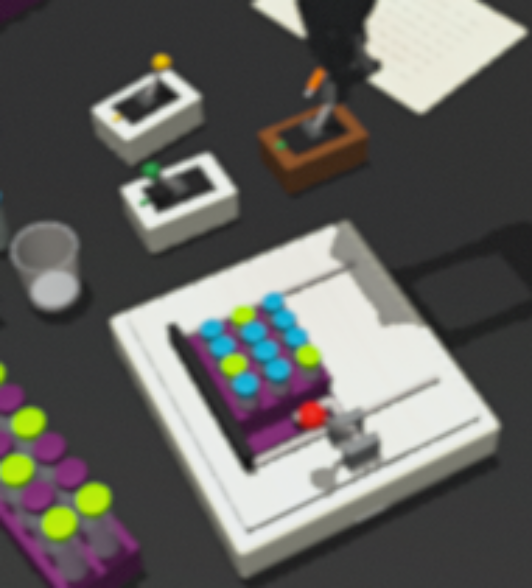

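Everything is in place: rack home, clamp and green toggle over, yellow unmoved at (385.8,223.8), and the arm clear at rest.

```bash
python3 -c "
from workcell import bot
print(bot.finish_job())"
```

```text
the job is handed in; nothing more can be done
None
```

The job is done and handed in at about 17 s: I pushed the rack home against the stop, flipped the clamp lever shut, then flipped the green toggle on the white switch box. No verdict was reported.

What the last checks showed:
- **Rack:** It stopped moving under a 13 N push. From above it measured square with the shaker (both about −10°). Its position came out about 4 mm beyond home, which can't be real; I put it down to the camera and my outline measurement. The pictures show it flush against the stop. I did not remeasure it after the clamp shut, but it looks unmoved in the final pictures.
- **Clamp:** The red ball's position gives about 1.23 rad, so it is shut.
- **Green toggle:** Both views show it leaning to its far end. I judged this from the pictures and did not work out its angle.
- **Yellow toggle:** Its pixel position is the same as at the start.
- **Brown look-alike and loose items:** The brown box's toggle did not move. The arm never went near the loose items, and those in the last close-up pictures look unmoved. I did not measure them one by one.
- **Arm:** It ended clear of everything, with the wrist force about zero.

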